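Check the contact probe on the red and blue pads

ROBOT

A 6-joint arm with a two-finger parallel gripper is mounted at the origin on a cart in front of the work surface, level with it; the furniture and walls round the work are solid. World frame = base frame: x ahead of the robot, y to its left, z up, the work surface at z = 0. Lengths are in m, angles in degrees, forces in N, time in s.
With the tool pointing down it reaches from about 0.25 to 0.775 m from the base axis. Payload 4 kg.
Tool frame: the origin (TCP) lies between the finger pads; the fingertips stand 22 mm ahead of it and the grasp point (between the pads) lies 3 mm ahead of it; z points along the fingers, y is the line along which they close (so a half turn about z gives the same grasp; the last joint's range is limited). The gripper opens to 94 mm and grips with 3 to 60 N. Pads are 16 mm wide; open, the fingers measure 119 mm over their backs; the gripper's body (75 mm by 177 mm) begins 78 mm behind the grasp point.
Start: joints at [64.739, 4.996, 78.535, -0, 96.463, -5.907], TCP at [0.182, 0.519, 0.228] pointing down, gripper open.
Joint ranges: [-177.83, 177.83], [-43.37, 116.18], [15.69, 146.23], [-61.86, 241.86], [9.47, 152.12], [-147.06, 147.06]. Speed limits (degrees/s): [159.86, 159.86, 180, 180, 180, 180].

INTERFACE

Orientations are given as [roll, pitch, yaw] about the fixed x, y, z axes, in that order (R = Rz(yaw) Ry(pitch) Rx(roll)).
In Python, from station import env gives the robot as it stands.
- The arm moves only by the tool step_arm, never from a script. Its argument "plan" is a list of rows, each an object of numbers: "x", "y", "z": the shift along the tool's x, y, z in units of 500 mm (1.0 is 500 mm); "yaw": the turn about the tool's z in units of 0.5 rad (1.0 is 0.5 rad); "jaw": the gripper's target within -1 to 1 (shut at 1, half-way at 0, fully open at -1). In form: [{"x": .., "y": .., "z": .., "yaw": .., "jaw": ..}, ...]. A call has 1 to 10 rows; each row is the pose to reach, as a shift and turn from the pose commanded when the call began, along the tool's axes at that moment; what a row does not reach only later rows make up. A row lasts 1/10 s, in which the tool goes at most 50 mm and 8.59 degrees, less where a joint would pass 70% of its speed; a pose out of reach is approached as far as the arm can. A call with a number of a shift or a turn outside -1 to 1 is refused whole. A call with a gripper value outside its range is refused whole. The fingers move at their own pace and stop on an object; the grip force is fixed at half the most. Time passes only in rows, so rows that repeat a pose let the fingers close. It gives the time, the measured TCP pose, the force, the opening and the grip force at its end, in the units of the state.
- env.sense(): the state, without advancing time (a new reading comes with each control period).
- env.grab_frame(name): name is "side" or "top"; returns the picture (400x640x3 uint8, red, green, blue); there is no depth.
- env.camera_model(name): a dict with "camera_matrix" (3x3 intrinsics, pixels), "k1" (the pictures are not rectified: a ray, as slopes to the right and down, at radius r is drawn at 1 + k1 r^2 times it, then the intrinsics apply), "R" (3x3) and "t" (3): a world point X has camera coordinates R X + t. Camera axes: x right, y down, z forward; pixel columns grow to the right and rows downward; lengths in m; the calibration is good to about 2 mm. A picture is of the moment at which its call begins. camera_model takes no time and is no camera call.
- env.close_job(): hands the job in; it is judged then, once.
Trained networks look in the newest picture that a camera, given by its name, has taken for a name from the list of things; names that differ only in an ending like _2 or _b are one class to them, and where a whole thing is asked for, a point or a joint stands for the part that bears it (a point fixed in the world has none). Each returns a list of dicts, best first, with "confidence" (0 to 1); they miss things now and then, are a little off and sometimes report something else, mostly with a low value. They report only what shows in the picture. A call takes as long as a camera call.
- env.boxes_of(name, camera): "box" ([left, top, right, bottom] in pixels, round what is visible of it).
- env.tip_of(name, camera): "xy" ([column, row] in pixels: a listed point, or the origin of a listed thing).
The state is a dict: "time_s": time; "qpos": joint angles; "qvel": joint speeds; "joint_torque": joint torques, N m; "position": TCP position; "eef_rot": TCP orientation; "contact_force": force on the tool from outside, world axes, zero at the start; "torque": the same for the moment, N m; "width": finger opening in m; "grip_force": force on a finger pad.
Only numpy, scipy, OpenCV 4.12 (cv2) and the standard library are available. Lean on these libraries where they do the work, as an engineer would, in place of code of your own. Each camera call takes 0.05 s, during which the arm holds its last target. There are 200 camera calls.

TASK

Take the orange contact probe out of its stand and press its tip down on the middle of the red pad of the check unit for a moment, so that the pad gives by a few millimetres, then do the same on the blue pad. Do not press the green or yellow pad. Then put the probe back upright in its stand, fully home, and let go.

Things in the scene. Friction and masses are not known exactly. Their poses are not given: they have to be found in the camera images.
- probe_grip (a point): Hand-held contact probe with a round orange handle, diameter 22 mm and 80 mm long, standing upright in its stand; about 80 g. This point is the centre of the handle, half-way up, on the probe's axis: grip here. Its z axis runs up along the probe. 40 mm below it the handle ends at a black round guard flange, diameter 40 mm and 6 mm thick; below the flange a thin steel rod, diameter 6 mm, runs on 55 mm to the tip.
- probe_tip (a point): The very end of the probe's steel rod, on the probe's axis, 101 mm below the handle's centre. At the start it hangs inside the stand.
- stand_mouth (a point): Probe stand, fixed to the bench: an upright aluminium tube on a dark round foot (diameter 90 mm). This point is the centre of the tube's open mouth, 75 mm above the bench. The bore is 22 mm wide and 61 mm deep; the tube is 44 mm across. The probe's rod goes into the bore and its flange then rests on the rim (tip 55 mm below the mouth).
- pad_red_top (a point): Centre of the top of the red contact pad: a round sprung pad, diameter 32 mm, standing 8 mm proud of a black ring on a flat grey check unit (180 x 180 x 24 mm, fixed to the bench). The top is 42 mm above the bench and level; four such pads (red, blue, green, yellow) stand in a square, centres 90 mm apart, and which colour is where differs each time.
- pad_red (a joint): How far the red pad is pressed down, m: 0 up, 0.006 fully down; it springs back. A light touch starts it, about 4 N takes it fully down.
- pad_blue_top (a point): Centre of the top of the blue contact pad: a round sprung pad, diameter 32 mm, standing 8 mm proud of a black ring on a flat grey check unit (180 x 180 x 24 mm, fixed to the bench). The top is 42 mm above the bench and level; four such pads (red, blue, green, yellow) stand in a square, centres 90 mm apart, and which colour is where differs each time.
- pad_blue (a joint): How far the blue pad is pressed down, m: 0 up, 0.006 fully down; it springs back. A light touch starts it, about 4 N takes it fully down.
- pad_green (a joint): How far the green pad is pressed down, m: 0 up, 0.006 fully down; it springs back. A light touch starts it, about 4 N takes it fully down.
- pad_yellow (a joint): How far the yellow pad is pressed down, m: 0 up, 0.006 fully down; it springs back. A light touch starts it, about 4 N takes it fully down.

How it is judged:
By the outcome, as a careful person would: the job done as asked, in the order asked, and still so for the second after the job is handed in, with the robot touching nothing.
It also fails if it takes over 54 s, if anything falls off the work surface, if the arm or the gripper's body presses on something with over 40 N, if the wrist force passes 120 N, or if a joint passes its speed limit or range.

## Working session

There is one attempt and no reset: what is moved stays moved. The work goes in short steps, Python scripts to look and compute and a tool call to move; the robot and the scene stay as the last step left them, time stands still between calls to the robot, and variables do not carry over. Pictures are saved under pics/ and viewed, at most 10 in all, crops included, and the job is handed in when it is done.

Besides the shell and the picture viewer there is one more tool, called after "Request:" in YAML: its name, and indented under it one key for each argument. step_arm: Moves the arm, as the interface text tells. Shifts and turns lie within -1 to 1; 1 stands for 500 mm of shift or 0.5 rad of turn. Its arguments: {"type":"object","properties":{"plan":{"type":"array","items":{"type":"object","properties":{"x":{"type":"number","minimum":-1,"maximum":1},"y":{"type":"number","minimum":-1,"maximum":1},"z":{"type":"number","minimum":-1,"maximum":1},"yaw":{"type":"number","minimum":-1,"maximum":1},"jaw":{"type":"number"}}}}},"required":["plan"]}

```bash
mkdir -p pics; cat > h.py <<'E'
import numpy as np, cv2
from station import env
def ray(cam,xy):
    m=env.camera_model(cam);K=np.array(m["camera_matrix"]);R=np.array(m["R"]);t=np.array(m["t"])
    d=np.array([(xy[0]-K[0,2])/K[0,0],(xy[1]-K[1,2])/K[1,1]]);u=d.copy()
    for _ in range(20): u=d/(1+m["k1"]*(u@u))
    return -R.T@t, R.T@np.array([u[0],u[1],1])
def atz(cam,xy,z):
    o,d=ray(cam,xy);return o+d*(z-o[2])/d[2]
def proj(cam,X):
    m=env.camera_model(cam);K=np.array(m["camera_matrix"]);c=np.array(m["R"])@np.array(X)+np.array(m["t"])
    u=c[:2]/c[2];u=u*(1+m["k1"]*(u@u));return [K[0,0]*u[0]+K[0,2],K[1,1]*u[1]+K[1,2]]
def tri(p,q):
    a,d=ray("side",p);b,e=ray("top",q);s=np.linalg.lstsq(np.c_[d,-e],b-a,rcond=None)[0]
    P,Q=a+s[0]*d,b+s[1]*e;return (P+Q)/2,np.linalg.norm(P-Q)
E
python3 - <<'E'
from h import *
np.set_printoptions(precision=4,suppress=True)
for c in("side","top"):
    f=env.grab_frame(c);cv2.imwrite(f"pics/{c}0.png",f[:,:,::-1])
Z=dict(probe_grip=None,stand_mouth=.075,pad_red_top=.042,pad_blue_top=.042)
for n,z in Z.items():
    r={c:env.tip_of(n,c)[:2] for c in("side","top")}
    for c in r:
        for k in r[c]: print(n,c,np.round(k["xy"],1),round(k["confidence"],2), atz(c,k["xy"],z or .121))
    if r["side"] and r["top"]: print(" tri",*tri(r["side"][0]["xy"],r["top"][0]["xy"]))
s=env.sense();print(s["time_s"],s["position"],s["eef_rot"],s["contact_force"],s["width"])
for c in("side","top"): print(c,ray(c,(320,200)))
E
```

```text
probe_grip side [278.4 172.7] 0.98 [0.4681 0.1694 0.121 ]
probe_grip top [245.3 213.6] 0.71 [0.4816 0.153  0.121 ]
 tri [0.4722 0.1536 0.1284] 0.01659116942535203
pad_red_top side [374.4 278.3] 0.46 [ 0.5462 -0.1689  0.042 ]
pad_red_top top [403.3 191.1] 0.47 [ 0.5481 -0.1732  0.042 ]
 tri [ 0.546  -0.1722  0.0447] 0.003101896700342139
pad_blue_top side [354.9 320.4] 0.63 [ 0.4662 -0.2584  0.042 ]
pad_blue_top top [442.1 232. ] 0.58 [ 0.461  -0.2544  0.042 ]
 tri [ 0.4641 -0.2559  0.0399] 0.0060366540720022755
0.5 [0.1823 0.5189 0.2275] [179.9951  -0.0019 160.6492] [ 0.7782 -0.5423 -0.0239] 0.09390777545760987
side (array([ 0.2076, -0.7593,  0.5454]), array([ 0.324 ,  0.8286, -0.4568]))
top (array([0.3287, 0.0061, 1.1127]), array([ 0.1812, -0.0006, -0.984 ]))
```

View pics/side0.png

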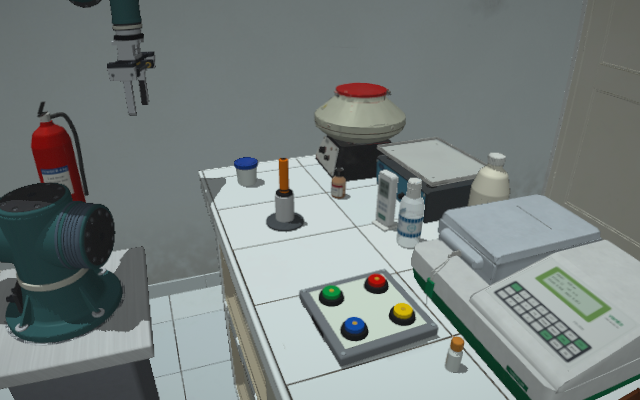

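View pics/top0.png

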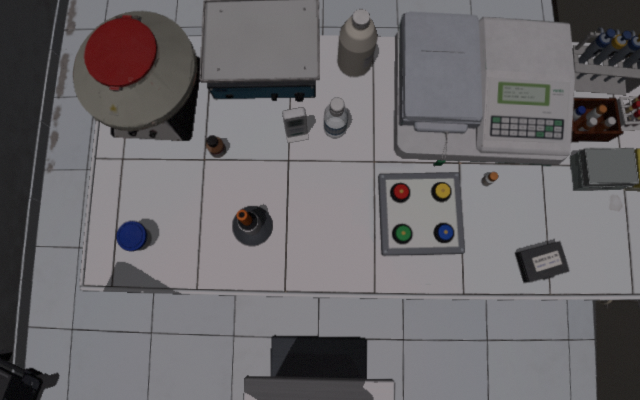

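The side picture shows the orange handle at about (284,176) in its stand, the foot at (285,221), and the pads red (376,282), yellow (402,313), green (331,295) and blue (354,327). In the top picture the handle is at (245,215), the pads red (401,191), yellow (443,191), green (403,233) and blue (445,232). The network's side reading of the handle is about 5 px too far left, so I refine with colour blobs.

```bash
python3 - <<'E'
from h import *
np.set_printoptions(precision=4,suppress=True)
H={"red":[(0,6),(174,180)],"yellow":[(20,34)],"green":[(50,85)],"blue":[(105,125)],"orange":[(7,17)]}
roi={"side":(300,260,440,350),"top":(380,175,462,252)}
oro={"side":(270,150,300,200),"top":(230,200,275,240)}
P={}
for c in("side","top"):
    f=cv2.cvtColor(cv2.imread(f"pics/{c}0.png"),cv2.COLOR_BGR2HSV)
    for n,rs in H.items():
        x0,y0,x1,y1=(oro if n=="orange" else roi)[c];g=f[y0:y1,x0:x1]
        m=sum((cv2.inRange(g,(a,140,60),(b,255,255)) for a,b in rs))
        k,l,st,ce=cv2.connectedComponentsWithStats(m);i=1+np.argmax(st[1:,4])
        P[n,c]=ce[i]+[x0,y0];print(n,c,P[n,c],st[i]+[x0,y0,0,0,0])
for n in H: 
    print(n,*tri(P[n,"side"],P[n,"top"]),*( [] if n=="orange" else [atz(c,P[n,c],.04) for c in("side","top")]))
E
```

```text
red side [376.     280.6758] [368 274  18  14 182]
yellow side [402.3228 310.6378] [393 303  20  16 254]
green side [330.8041 292.5412] [322 286  19  14 194]
blue side [353.845  325.3178] [344 317  21  17 258]
orange side [283.2135 173.3708] [279 158   9  32 267]
red top [400.9387 190.9877] [394 184  15  15 163]
yellow top [442.2486 190.1934] [435 183  15  15 181]
green top [403.0652 232.7391] [396 226  15  15 138]
blue top [445.2727 231.8442] [438 225  15  15 154]
orange top [241.7901 215.5309] [236 210  12  12  81]
red [ 0.5497 -0.1692  0.0358] 0.00029102529185035284 [ 0.547 -0.174  0.04 ] [ 0.5487 -0.1684  0.04  ]
yellow [ 0.5529 -0.2589  0.0362] 0.0007109506178941639 [ 0.5508 -0.2626  0.04  ] [ 0.5518 -0.2578  0.04  ]
green [ 0.4593 -0.1724  0.036 ] 0.000710319471589223 [ 0.4577 -0.177   0.04  ] [ 0.4585 -0.1717  0.04  ]
blue [ 0.4624 -0.2627  0.0364] 0.0005462064787275351 [ 0.4608 -0.2662  0.04  ] [ 0.4616 -0.2617  0.04  ]
orange [0.477  0.1597 0.1221] 0.0007327400277582552
```

Request:
step_arm:
  plan:
    - {"x":-0.794,"y":-0.482,"z":-0.065,"yaw":-0.675,"jaw":-1}
    - {"x":-0.794,"y":-0.482,"z":-0.065,"yaw":-0.675,"jaw":-1}
    - {"x":-0.794,"y":-0.482,"z":-0.065,"yaw":-0.675,"jaw":-1}
    - {"x":-0.794,"y":-0.482,"z":-0.065,"yaw":-0.675,"jaw":-1}
    - {"x":-0.794,"y":-0.482,"z":-0.065,"yaw":-0.675,"jaw":-1}
    - {"x":-0.794,"y":-0.482,"z":-0.065,"yaw":-0.675,"jaw":-1}
    - {"x":-0.794,"y":-0.482,"z":-0.065,"yaw":-0.675,"jaw":-1}
    - {"x":-0.794,"y":-0.482,"z":-0.065,"yaw":-0.675,"jaw":-1}
    - {"x":-0.794,"y":-0.482,"z":-0.065,"yaw":-0.675,"jaw":-1}
    - {"x":-0.794,"y":-0.482,"z":-0.065,"yaw":-0.675,"jaw":-1}

```text
time_s: 1.5
position: [0.479, 0.1567, 0.2602]
eef_rot: [-179.9, 0.1, 179.8]
contact_force: [0.8, 1.1, -0.2]
width: 0.0937
grip_force: 0.0
```

```bash
python3 - <<'E'
from h import *
f=env.grab_frame("side");s=env.sense();print(s["position"],s["eef_rot"])
a=f[:,:,::-1].copy();b=cv2.imread("pics/top0.png")
def ln(im,c,P,Q,col): 
    p,q=[tuple(int(round(v*8)) for v in proj(c,X)) for X in(P,Q)];cv2.line(im,p,q,col,1,cv2.LINE_AA,3)
def circ(im,c,x,y,z,r,col):
    p=np.array([proj(c,[x+r*np.cos(t),y+r*np.sin(t),z]) for t in np.linspace(0,6.3,40)]);cv2.polylines(im,[np.round(p*8).astype(int)],False,col,1,cv2.LINE_AA,3)
x,y=.477,.160
for im,c in((a,"side"),(b,"top")):
    circ(im,c,x,y,.161,.011,(255,0,255));circ(im,c,x,y,.081,.02,(255,255,0));circ(im,c,x,y,.0,.045,(0,255,0))
A=cv2.resize(a[30:240,200:360],None,fx=2.8,fy=2.8,interpolation=2);B=cv2.resize(b[180:260,215:285],None,fx=5,fy=5,interpolation=2)
o=np.zeros((590,800,3),np.uint8);o[:A.shape[0],:A.shape[1]]=A[:590];o[:B.shape[0],450:800]=B
cv2.imwrite("pics/ov1.png",o)
E
```

```text
[0.48031179 0.15521275 0.26003293] [-1.79849266e+02  1.18917465e-01  1.79631843e+02]
```

View pics/ov1.png

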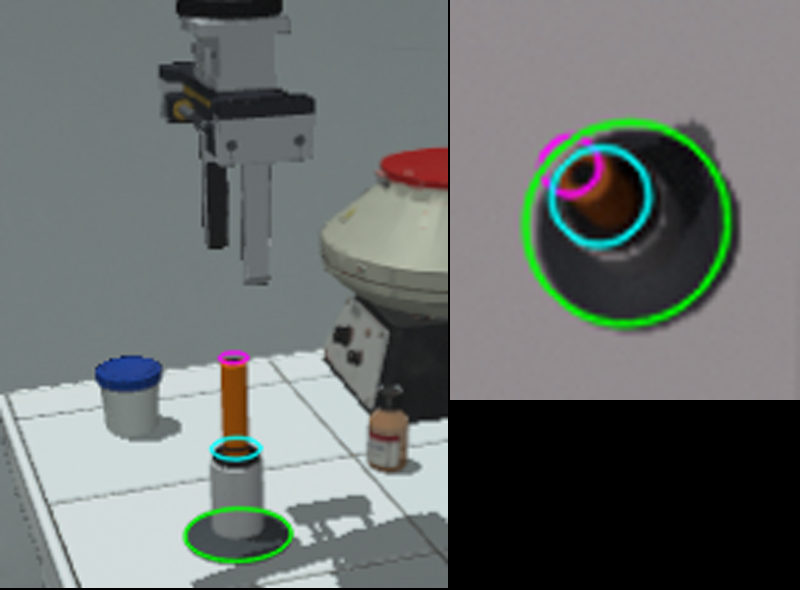

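The overlay shows the model of probe and stand on the picture within about 2 px. The top view puts the probe about 4 mm nearer −y, so I take (0.476, 0.156). Next is a check that the arm has settled, while going partway down.

Request:
step_arm:
  plan:
    - {"x":0,"y":0,"z":0.06,"yaw":0,"jaw":-1}
    - {"x":0,"y":0,"z":0.1,"yaw":0,"jaw":-1}
    - {"x":0,"y":0,"z":0.1,"yaw":0,"jaw":-1}
    - {"x":0,"y":0,"z":0.1,"yaw":0,"jaw":-1}

```text
time_s: 1.95
position: [0.4767, 0.1604, 0.2102]
eef_rot: [180.0, -0.0, -180.0]
contact_force: [-0.3, -0.3, -0.4]
width: 0.094
grip_force: 0.0
```

Request:
step_arm:
  plan:
    - {"x":0.002,"y":-0.008,"z":0.06,"yaw":0,"jaw":-1}
    - {"x":0.002,"y":-0.008,"z":0.12,"yaw":0,"jaw":-1}
    - {"x":0.002,"y":-0.008,"z":0.172,"yaw":0,"jaw":-1}
    - {"x":0.002,"y":-0.008,"z":0.172,"yaw":0,"jaw":-1}
    - {"x":0.002,"y":-0.008,"z":0.172,"yaw":0,"jaw":-1}

```text
time_s: 2.45
position: [0.4767, 0.1564, 0.1257]
eef_rot: [180.0, 0.1, -180.0]
contact_force: [0.3, -0.6, 0.3]
width: 0.0941
grip_force: 0.0
```

```bash
python3 - <<'E'
from h import *
a,b=env.grab_frame("side")[:,:,::-1],env.grab_frame("top")[:,:,::-1]
A=cv2.resize(a[90:240,230:340],None,fx=3.9,fy=3.9,interpolation=2);B=cv2.resize(b[170:270,205:290],None,fx=4,fy=4,interpolation=2)
o=np.zeros((590,800,3),np.uint8);o[:A.shape[0],:A.shape[1]]=A[:590];o[:B.shape[0],450:450+B.shape[1]]=B
cv2.imwrite("pics/ov2.png",o)
E
```

```text
(no output)
```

View pics/ov2.png

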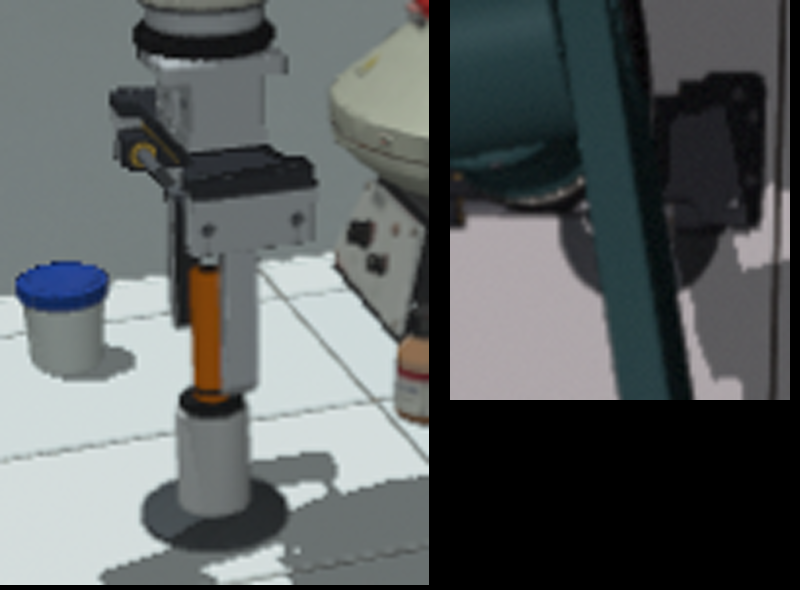

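The crop shows the orange handle (at about 207,330) between the open fingers, with the near finger at (238,320) and the fingertips above the flange. I close the gripper.

Request:
step_arm:
  plan:
    - {"jaw":1}
    - {"jaw":1}
    - {"jaw":1}
    - {"jaw":1}
    - {"jaw":1}
    - {"jaw":1}
    - {"jaw":1}
    - {"jaw":1}
    - {"jaw":1}
    - {"jaw":1}

```text
invalid input
```

Request:
step_arm:
  plan:
    - {"x":0,"y":0,"z":0,"yaw":0,"jaw":1}
    - {"x":0,"y":0,"z":0,"yaw":0,"jaw":1}
    - {"x":0,"y":0,"z":0,"yaw":0,"jaw":1}
    - {"x":0,"y":0,"z":0,"yaw":0,"jaw":1}
    - {"x":0,"y":0,"z":0,"yaw":0,"jaw":1}
    - {"x":0,"y":0,"z":0,"yaw":0,"jaw":1}
    - {"x":0,"y":0,"z":0,"yaw":0,"jaw":1}
    - {"x":0,"y":0,"z":0,"yaw":0,"jaw":1}

```text
time_s: 3.35
position: [0.4759, 0.156, 0.1239]
eef_rot: [180.0, -0.0, 180.0]
contact_force: [-0.1, -0.9, -0.3]
width: 0.0331
grip_force: 0.0
```

Request:
step_arm:
  plan:
    - {"x":0,"y":0,"z":0,"yaw":0,"jaw":1}
    - {"x":0,"y":0,"z":0,"yaw":0,"jaw":1}
    - {"x":0,"y":0,"z":0,"yaw":0,"jaw":1}
    - {"x":0,"y":0,"z":0,"yaw":0,"jaw":1}
    - {"x":0,"y":0,"z":0,"yaw":0,"jaw":1}

```text
time_s: 3.85
position: [0.476, 0.156, 0.1239]
eef_rot: [180.0, -0.0, 180.0]
contact_force: [-0.1, -1.4, -0.5]
width: 0.022
grip_force: 30.0
```

Request:
step_arm:
  plan:
    - {"x":0,"y":0,"z":-0.02,"yaw":0,"jaw":1}
    - {"x":0,"y":0,"z":-0.06,"yaw":0,"jaw":1}
    - {"x":0,"y":0,"z":-0.12,"yaw":0,"jaw":1}
    - {"x":0,"y":0,"z":-0.18,"yaw":0,"jaw":1}
    - {"x":0,"y":0,"z":-0.2,"yaw":0,"jaw":1}
    - {"x":0,"y":0,"z":-0.2,"yaw":0,"jaw":1}

```text
time_s: 4.45
position: [0.4769, 0.1563, 0.2262]
eef_rot: [179.9, 0.3, 180.0]
contact_force: [0.1, 0.1, -1.0]
width: 0.0217
grip_force: 30.0
```

```bash
python3 - <<'E'
from h import *
a=env.grab_frame("side")[:,:,::-1].copy();s=env.sense();print(s["position"],s["contact_force"],s["width"],s["torque"])
x,y,z=s["position"]
for h in(-.003+.0,-.0439,-.1039): 
    p=proj("side",[x,y,z+h]);print(p)
    cv2.circle(a,tuple(int(round(v*8)) for v in p),8,(0,255,0),-1,cv2.LINE_AA,3)
cv2.imwrite("pics/ov3.png",cv2.resize(a[60:240,220:360],None,fx=3.3,fy=3.3,interpolation=2))
E
```

```text
[0.47609233 0.15608506 0.22414623] [ 0.23268654  0.44875866 -1.47538483] 0.02160876243297652 [ 0.0241847   0.01025648 -0.02148181]
[np.float64(282.3771124484032), np.float64(132.1393526005229)]
[np.float64(282.8216191742506), np.float64(149.8610825711827)]
[np.float64(283.4661809081174), np.float64(174.77559935009464)]
```

View pics/ov3.png

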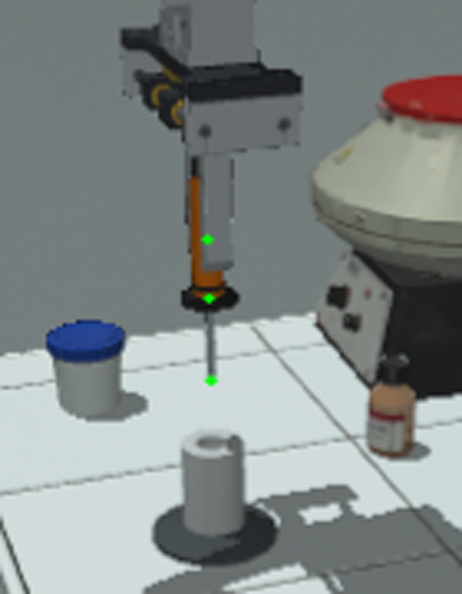

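The crop shows the probe hanging straight down, its tip at the predicted point (210,380), so the tip is 104 mm below the TCP. The stand's open mouth is at about (214,440). Now to the red pad.

Request:
step_arm:
  plan:
    - {"x":-0.145,"y":-0.65,"z":0,"yaw":0,"jaw":1}
    - {"x":-0.145,"y":-0.65,"z":0,"yaw":0,"jaw":1}
    - {"x":-0.145,"y":-0.65,"z":0,"yaw":0,"jaw":1}
    - {"x":-0.145,"y":-0.65,"z":0,"yaw":0,"jaw":1}
    - {"x":-0.145,"y":-0.65,"z":0,"yaw":0,"jaw":1}
    - {"x":-0.145,"y":-0.65,"z":0,"yaw":0,"jaw":1}
    - {"x":-0.145,"y":-0.65,"z":0,"yaw":0,"jaw":1}
    - {"x":-0.145,"y":-0.65,"z":0.06,"yaw":0,"jaw":1}
    - {"x":-0.145,"y":-0.65,"z":0.12,"yaw":0,"jaw":1}
    - {"x":-0.145,"y":-0.65,"z":0.12,"yaw":0,"jaw":1}

```text
time_s: 5.5
position: [0.5443, -0.1678, 0.1559]
eef_rot: [179.7, -0.8, 179.9]
contact_force: [-0.7, 0.5, -1.6]
width: 0.0216
grip_force: 30.0
```

```bash
python3 - <<'E'
from h import *
a=env.grab_frame("side")[:,:,::-1].copy();s=env.sense();print(s["position"],s["eef_rot"],s["contact_force"],s["width"])
x,y,z=s["position"]
for P,c in (([x,y,z-.1039],(0,255,0)),([.5485,-.169,.042],(255,255,0)),([.4615,-.262,.042],(255,255,0))): 
    p=proj("side",P);print(p)
    cv2.circle(a,tuple(int(round(v*8)) for v in p),8,c,-1,cv2.LINE_AA,3)
cv2.imwrite("pics/ov4.png",cv2.resize(a[200:350,300:440],None,fx=3.9,fy=3.9,interpolation=2))
E
```

```text
[ 0.54583807 -0.16813527  0.15919374] [179.77320667  -0.51688716 179.96678221] [ 0.12150574 -1.13959121 -0.59354934] 0.021951959313642917
[np.float64(374.5522291104564), np.float64(272.1298592247428)]
[np.float64(375.5610876766767), np.float64(278.05235331681104)]
[np.float64(353.18573570841255), np.float64(322.5595950037816)]
```

View pics/ov4.png

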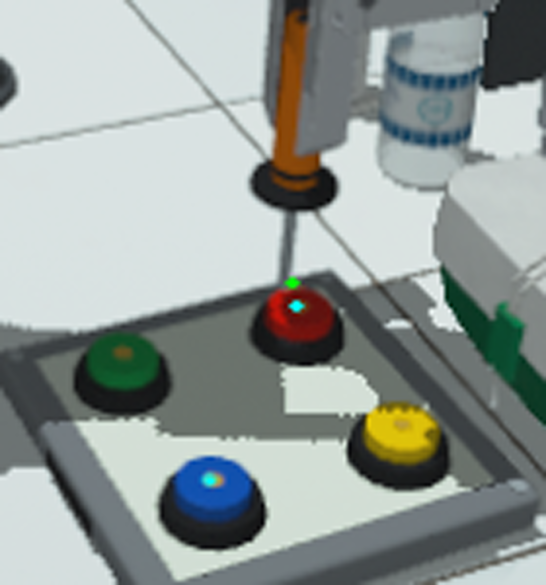

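The tip is above the red pad at about (287,280), 2 px left of the predicted point, so the probe looks slightly tilted or still swinging. My pad estimates (cyan dots) sit on the pads' centre marks within 1 px. I let it settle, moving 1 mm in x, and look again.

Request:
step_arm:
  plan:
    - {"x":-0.002,"y":0,"z":0,"yaw":0,"jaw":1}
    - {"x":-0.002,"y":0,"z":0,"yaw":0,"jaw":1}
    - {"x":-0.002,"y":0,"z":0,"yaw":0,"jaw":1}
    - {"x":-0.002,"y":0,"z":0,"yaw":0,"jaw":1}

```text
time_s: 5.95
position: [0.55, -0.169, 0.1654]
eef_rot: [-179.9, 0.1, -180.0]
contact_force: [0.8, -0.3, -1.4]
width: 0.022
grip_force: 30.0
```

```bash
python3 - <<'E'
from h import *
a=env.grab_frame("side")[:,:,::-1].copy();s=env.sense();print(s["position"],s["eef_rot"],s["contact_force"],s["width"])
b=env.grab_frame("top")[:,:,::-1].copy()
x,y,z=s["position"]
for n in("probe_tip","probe_grip","pad_red_top"):
    for c in("side","top"): print(n,c,[(np.round(k["xy"],1),round(k["confidence"],2)) for k in env.tip_of(n,c)[:1]])
for P,c in (([x,y,z-.1039],(0,255,0)),([.5495,-.1695,.042],(255,255,0))): 
    for im,cam in((a,"side"),(b,"top")):
        p=proj(cam,P);print(cam,p);cv2.circle(im,tuple(int(round(v*8)) for v in p),6,c,-1,cv2.LINE_AA,3)
A=cv2.resize(a[230:300,330:410],None,fx=5,fy=5,interpolation=2);B=cv2.resize(b[150:240,370:450],None,fx=4.9,fy=4.9,interpolation=2)
o=np.zeros((450,800,3),np.uint8);o[:A.shape[0],:A.shape[1]]=A;o[:B.shape[0],405:405+B.shape[1]]=B
cv2.imwrite("pics/ov5.png",o)
E
```

```text
[ 0.54984217 -0.16899632  0.16507726] [-1.79962169e+02  1.03926606e-01 -1.79996095e+02] [ 0.07791248  0.64134221 -1.08133245] 0.0217122203545214
probe_tip side [(array([377.7, 270.3]), 0.76)]
probe_tip top []
probe_grip side [(array([379.3, 219.7]), 0.92)]
probe_grip top [(array([410.9, 177.8]), 0.65)]
pad_red_top side []
pad_red_top top [(array([402.8, 192.4]), 0.62)]
side [np.float64(376.998150227267), np.float64(269.2670976033546)]
top [np.float64(402.79448920569524), np.float64(188.45093288582518)]
side [np.float64(376.17931328028754), np.float64(278.0919944908708)]
top [np.float64(401.5787341092059), np.float64(190.4272103050218)]
```

View pics/ov5.png

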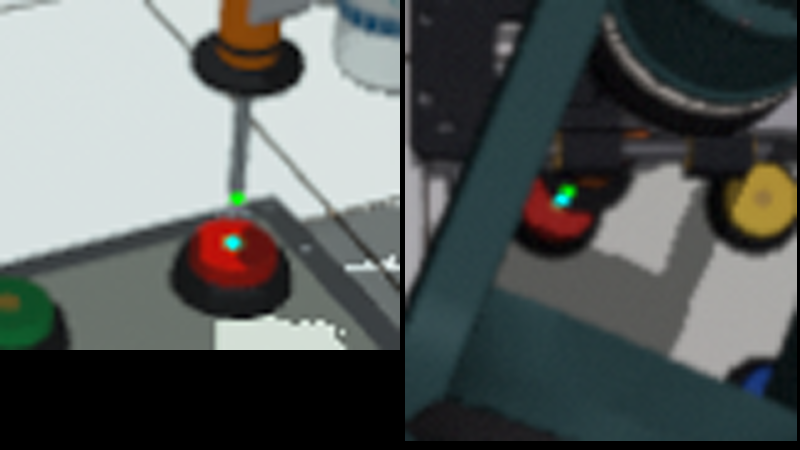

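Settled: the rod is vertical and its tip is at (237,205), straight above the red pad's centre (232,243) in the side crop. The top crop agrees. I press gently.

Request:
step_arm:
  plan:
    - {"x":0,"y":0,"z":0.02,"yaw":0,"jaw":1}
    - {"x":0,"y":0,"z":0.032,"yaw":0,"jaw":1}
    - {"x":0,"y":0,"z":0.038,"yaw":0,"jaw":1}
    - {"x":0,"y":0,"z":0.042,"yaw":0,"jaw":1}
    - {"x":0,"y":0,"z":0.042,"yaw":0,"jaw":1}
    - {"x":0,"y":0,"z":0.042,"yaw":0,"jaw":1}

```text
time_s: 6.95
position: [0.5493, -0.169, 0.1432]
eef_rot: [180.0, -0.0, 180.0]
contact_force: [-1.7, -0.0, 1.1]
width: 0.0216
grip_force: 30.0
```

```bash
python3 - <<'E'
from h import *
for i in range(4):
    env.grab_frame("side");s=env.sense();print(s["time_s"],s["position"],s["contact_force"],s["torque"],s["width"])
E
```

```text
7.0 [ 0.54937844 -0.16901666  0.14330111] [-0.30257395 -0.15123669  0.84832458] [0.14598692 0.29212699 0.00556342] 0.021288587398436105
7.05 [ 0.54942815 -0.16904643  0.14328729] [-1.23369002  0.69694799  0.65495298] [ 0.147619    0.32268018 -0.02054395] 0.021666674952876244
7.1 [ 0.54944525 -0.16906732  0.14329471] [-1.1094413  -0.3066033   1.86761285] [9.57419148e-02 2.67823028e-01 1.35602281e-04] 0.021828157223431725
7.15 [ 0.54945918 -0.16906734  0.14325812] [-0.75454     0.76399393 -0.20783652] [ 0.16162752  0.29991175 -0.01538889] 0.021893128640309633
```

Request:
step_arm:
  plan:
    - {"x":0,"y":0,"z":0.004,"yaw":0,"jaw":1}
    - {"x":0,"y":0,"z":0.004,"yaw":0,"jaw":1}
    - {"x":0,"y":0,"z":0.004,"yaw":0,"jaw":1}
    - {"x":0,"y":0,"z":0.004,"yaw":0,"jaw":1}

```text
time_s: 7.55
position: [0.5496, -0.1692, 0.1412]
eef_rot: [-180.0, 0.0, 180.0]
contact_force: [-0.8, 0.0, 1.7]
width: 0.0217
grip_force: 30.0
```

```bash
python3 - <<'E'
from h import *
F=[];T=[]
for i in range(6):
    f=env.grab_frame("side");s=env.sense();F.append(s["contact_force"]);T.append(s["torque"])
print(s["time_s"],s["position"],np.mean(F,0),np.mean(T,0))
cv2.imwrite("pics/ov6.png",cv2.resize(f[230:300,330:410,::-1],None,fx=5,fy=5,interpolation=2))
E
```

```text
7.85 [ 0.54957997 -0.16914329  0.14112494] [-0.25544839  0.18347862  1.94670449] [ 0.05622673  0.10625653 -0.00057081]
```

View pics/ov6.png

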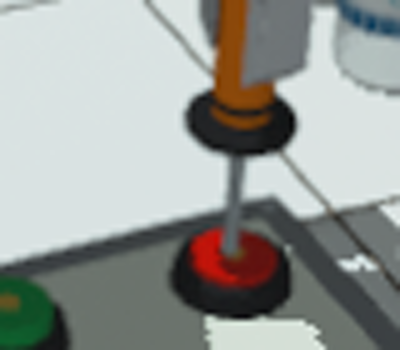

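The rod tip stands in the red pad at (230,252), about 1 px from the centre mark. The pad is visibly down, and the force rose about 3 N, so roughly 4.5 mm. Next the blue pad.

Request:
step_arm:
  plan:
    - {"x":0,"y":0,"z":-0.04,"yaw":0,"jaw":1}
    - {"x":0,"y":0,"z":-0.09,"yaw":0,"jaw":1}
    - {"x":0.04,"y":-0.04,"z":-0.1,"yaw":0,"jaw":1}
    - {"x":0.09,"y":-0.1,"z":-0.1,"yaw":0,"jaw":1}
    - {"x":0.14,"y":-0.15,"z":-0.1,"yaw":0,"jaw":1}
    - {"x":0.165,"y":-0.18,"z":-0.1,"yaw":0,"jaw":1}
    - {"x":0.172,"y":-0.187,"z":-0.08,"yaw":0,"jaw":1}
    - {"x":0.172,"y":-0.187,"z":-0.04,"yaw":0,"jaw":1}
    - {"x":0.172,"y":-0.187,"z":-0.04,"yaw":0,"jaw":1}
    - {"x":0.172,"y":-0.187,"z":-0.04,"yaw":0,"jaw":1}

```text
time_s: 8.85
position: [0.4633, -0.2616, 0.1598]
eef_rot: [179.9, -0.1, -180.0]
contact_force: [0.1, 0.2, -0.8]
width: 0.0211
grip_force: 30.0
```

```bash
python3 - <<'E'
from h import *
for i in range(5): a=env.grab_frame("side")[:,:,::-1].copy()
s=env.sense();print(s["time_s"],s["position"],s["eef_rot"],s["contact_force"],s["width"])
x,y,z=s["position"]
print([(k["xy"],k["confidence"]) for k in env.tip_of("probe_tip","side")[:1]])
for P,c in (([x,y,z-.1039],(0,255,0)),([.463,-.2625,.042],(255,255,0))): 
    p=proj("side",P);print(p);cv2.circle(a,tuple(int(round(v*8)) for v in p),6,c,-1,cv2.LINE_AA,3)
cv2.imwrite("pics/ov7.png",cv2.resize(a[265:345,310:430],None,fx=5,fy=5,interpolation=2))
E
```

```text
9.1 [ 0.46403892 -0.26247269  0.16183059] [-1.79953024e+02  8.16679203e-02 -1.79977535e+02] [-0.43325215 -1.09130417 -0.84287794] 0.021324292038518287
[([356.3, 315.3], 0.93)]
[np.float64(355.2795799990723), np.float64(314.7363226403464)]
[np.float64(354.17510977708207), np.float64(322.53479343956764)]
```

View pics/ov7.png

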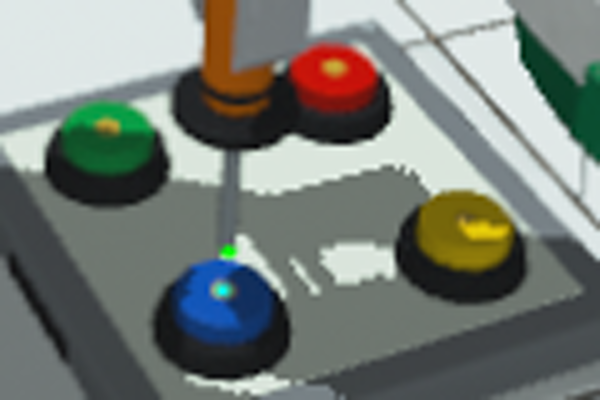

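The rod tip is at (228,250), over the blue pad's centre mark at (222,288), which the cyan dot covers. The red pad has sprung back up. I press blue the same way, hold, then lift.

Request:
step_arm:
  plan:
    - {"x":0,"y":0,"z":0.016,"yaw":0,"jaw":1}
    - {"x":0,"y":0,"z":0.026,"yaw":0,"jaw":1}
    - {"x":0,"y":0,"z":0.034,"yaw":0,"jaw":1}
    - {"x":0,"y":0,"z":0.04,"yaw":0,"jaw":1}
    - {"x":0,"y":0,"z":0.04,"yaw":0,"jaw":1}
    - {"x":0,"y":0,"z":0.04,"yaw":0,"jaw":1}
    - {"x":0,"y":0,"z":0.04,"yaw":0,"jaw":1}
    - {"x":0,"y":0,"z":0.04,"yaw":0,"jaw":1}

```text
time_s: 9.95
position: [0.4633, -0.2624, 0.1412]
eef_rot: [180.0, -0.0, 180.0]
contact_force: [-0.0, 1.3, 1.0]
width: 0.0215
grip_force: 30.0
```

```bash
python3 - <<'E'
from h import *
F=[]
for i in range(6):
    f=env.grab_frame("side");s=env.sense();F.append(s["contact_force"])
print(s["time_s"],s["position"],np.mean(F,0),s["width"])
cv2.imwrite("pics/ov8.png",f[:,:,::-1])
E
```

```text
10.25 [ 0.46332183 -0.26242303  0.14096319] [-1.17361248  1.21791534  1.853036  ] 0.021404418748898542
```

Request:
step_arm:
  plan:
    - {"x":0,"y":0,"z":-0.04,"yaw":0,"jaw":1}
    - {"x":0,"y":0,"z":-0.1,"yaw":0,"jaw":1}
    - {"x":0,"y":0,"z":-0.16,"yaw":0,"jaw":1}
    - {"x":0,"y":0.04,"z":-0.19,"yaw":0,"jaw":1}
    - {"x":0,"y":0.11,"z":-0.19,"yaw":0,"jaw":1}
    - {"x":-0.01,"y":0.2,"z":-0.19,"yaw":0,"jaw":1}
    - {"x":-0.015,"y":0.29,"z":-0.19,"yaw":0,"jaw":1}
    - {"x":-0.02,"y":0.38,"z":-0.19,"yaw":0,"jaw":1}
    - {"x":-0.025,"y":0.46,"z":-0.19,"yaw":0,"jaw":1}
    - {"x":-0.025,"y":0.54,"z":-0.19,"yaw":0,"jaw":1}

```text
time_s: 11.25
position: [0.4762, 0.009, 0.2355]
eef_rot: [-180.0, 0.1, 180.0]
contact_force: [-0.2, -0.0, -1.4]
width: 0.0217
grip_force: 30.0
```

Request:
step_arm:
  plan:
    - {"x":0,"y":0.07,"z":0,"yaw":0,"jaw":1}
    - {"x":0,"y":0.14,"z":0,"yaw":0,"jaw":1}
    - {"x":0,"y":0.2,"z":0,"yaw":0,"jaw":1}
    - {"x":0,"y":0.25,"z":0,"yaw":0,"jaw":1}
    - {"x":0,"y":0.28,"z":0,"yaw":0,"jaw":1}
    - {"x":0,"y":0.297,"z":0.01,"yaw":0,"jaw":1}
    - {"x":0,"y":0.297,"z":0.03,"yaw":0,"jaw":1}
    - {"x":0,"y":0.297,"z":0.03,"yaw":0,"jaw":1}
    - {"x":0,"y":0.297,"z":0.03,"yaw":0,"jaw":1}

```text
time_s: 12.15
position: [0.4758, 0.1549, 0.2201]
eef_rot: [-180.0, -0.1, 179.9]
contact_force: [0.5, -0.2, -0.6]
width: 0.0216
grip_force: 30.0
```

```bash
python3 - <<'E'
from h import *
for i in range(5): a=env.grab_frame("side")[:,:,::-1].copy()
s=env.sense();print(s["time_s"],s["position"],s["eef_rot"],s["contact_force"],s["width"])
x,y,z=s["position"]
for n in("probe_tip","stand_mouth","probe_grip"): print(n,[(k["xy"],k["confidence"]) for k in env.tip_of(n,"side")[:1]])
print(atz("side",(284.8,193.3),.075))
for P,c in (([x,y,z-.1039],(0,255,0)),([.476,.156,.075],(255,255,0))): 
    p=proj("side",P);print(p);cv2.circle(a,tuple(int(round(v*8)) for v in p),5,c,-1,cv2.LINE_AA,3)
cv2.imwrite("pics/ov9.png",cv2.resize(a[120:240,230:340],None,fx=4.9,fy=4.9,interpolation=2))
E
```

```text
12.4 [0.4762575  0.15552236 0.22141474] [1.79989679e+02 5.21245448e-02 1.79931001e+02] [-0.94815584 -0.3943621  -0.81893811] 0.02164888585325089
probe_tip [([283.1, 176.1], 0.56)]
stand_mouth [([285.1, 197.5], 0.81)]
probe_grip [([281.5, 133.8], 0.61)]
[0.47708424 0.15262119 0.075     ]
[np.float64(283.63795244685576), np.float64(175.9658120672524)]
[np.float64(283.91736586564855), np.float64(192.75731139448692)]
```

View pics/ov9.png

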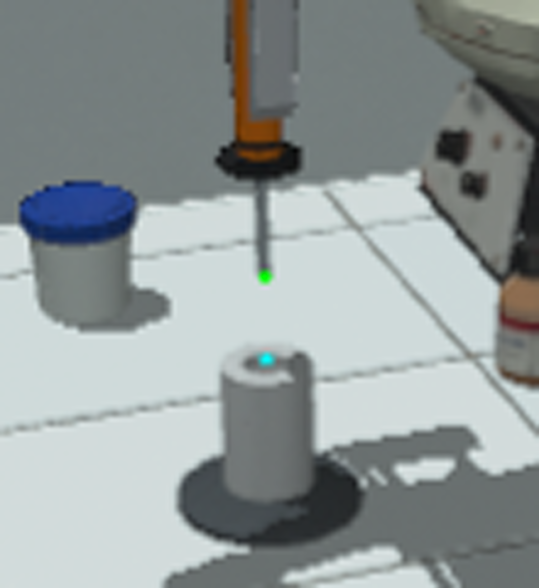

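The tip at (264,277) hangs over the mouth centre at about (267,363), and the cyan prediction agrees within 1 px (8 mm play is available). Lowering into the bore.

Request:
step_arm:
  plan:
    - {"x":-0.001,"y":-0.002,"z":0.04,"yaw":0,"jaw":1}
    - {"x":-0.001,"y":-0.002,"z":0.08,"yaw":0,"jaw":1}
    - {"x":-0.001,"y":-0.002,"z":0.11,"yaw":0,"jaw":1}
    - {"x":-0.001,"y":-0.002,"z":0.12,"yaw":0,"jaw":1}
    - {"x":-0.001,"y":-0.002,"z":0.12,"yaw":0,"jaw":1}

```text
time_s: 13.05
position: [0.4761, 0.1549, 0.1603]
eef_rot: [-180.0, -0.1, 180.0]
contact_force: [0.3, -0.5, -1.0]
width: 0.0216
grip_force: 30.0
```

Request:
step_arm:
  plan:
    - {"x":0,"y":0,"z":0.03,"yaw":0,"jaw":1}
    - {"x":0,"y":0,"z":0.055,"yaw":0,"jaw":1}
    - {"x":0,"y":0,"z":0.066,"yaw":0,"jaw":1}
    - {"x":0,"y":0,"z":0.071,"yaw":0,"jaw":1}
    - {"x":0,"y":0,"z":0.072,"yaw":0,"jaw":1}
    - {"x":0,"y":0,"z":0.072,"yaw":0,"jaw":1}
    - {"x":0,"y":0,"z":0.072,"yaw":0,"jaw":1}

```text
time_s: 13.75
position: [0.4768, 0.1551, 0.1256]
eef_rot: [180.0, 0.1, 180.0]
contact_force: [0.5, -0.6, -0.3]
width: 0.0217
grip_force: 30.0
```

Request:
step_arm:
  plan:
    - {"x":0,"y":0,"z":0.002,"yaw":0,"jaw":1}
    - {"x":0,"y":0,"z":0.002,"yaw":0,"jaw":1}
    - {"x":0,"y":0,"z":0.002,"yaw":0,"jaw":1}
    - {"x":0,"y":0,"z":0.002,"yaw":0,"jaw":1}

```text
time_s: 14.15
position: [0.4765, 0.155, 0.124]
eef_rot: [180.0, 0.0, 180.0]
contact_force: [-0.9, -0.0, -0.9]
width: 0.0215
grip_force: 30.0
```

Request:
step_arm:
  plan:
    - {"x":0,"y":0,"z":0.002,"yaw":0,"jaw":1}
    - {"x":0,"y":0,"z":0.002,"yaw":0,"jaw":1}
    - {"x":0,"y":0,"z":0.002,"yaw":0,"jaw":1}
    - {"x":0,"y":0,"z":0.002,"yaw":0,"jaw":1}

```text
time_s: 14.55
position: [0.4766, 0.155, 0.1239]
eef_rot: [180.0, 0.0, 180.0]
contact_force: [-1.7, 0.2, 5.6]
width: 0.0217
grip_force: 30.0
```

Force rose to about 6 N at z 0.1239, so the flange is on the rim. I release.

Request:
step_arm:
  plan:
    - {"x":0,"y":0,"z":-0.001,"yaw":0,"jaw":1}
    - {"x":0,"y":0,"z":-0.001,"yaw":0,"jaw":-1}
    - {"x":0,"y":0,"z":-0.001,"yaw":0,"jaw":-1}
    - {"x":0,"y":0,"z":-0.001,"yaw":0,"jaw":-1}
    - {"x":0,"y":0,"z":-0.001,"yaw":0,"jaw":-1}
    - {"x":0,"y":0,"z":-0.001,"yaw":0,"jaw":-1}
    - {"x":0,"y":0,"z":-0.001,"yaw":0,"jaw":-1}
    - {"x":0,"y":0,"z":-0.001,"yaw":0,"jaw":-1}
    - {"x":0,"y":0,"z":-0.001,"yaw":0,"jaw":-1}
    - {"x":0,"y":0,"z":-0.001,"yaw":0,"jaw":-1}

```text
time_s: 15.55
position: [0.4765, 0.155, 0.1235]
eef_rot: [180.0, 0.0, 180.0]
contact_force: [-0.9, -0.4, -0.2]
width: 0.0902
grip_force: 0.0
```

Request:
step_arm:
  plan:
    - {"x":0,"y":0,"z":0,"yaw":0,"jaw":-1}
    - {"x":0,"y":0,"z":0,"yaw":0,"jaw":-1}
    - {"x":0,"y":0,"z":-0.04,"yaw":0,"jaw":-1}
    - {"x":0,"y":0,"z":-0.1,"yaw":0,"jaw":-1}
    - {"x":0,"y":0,"z":-0.18,"yaw":0,"jaw":-1}
    - {"x":0,"y":0,"z":-0.26,"yaw":0,"jaw":-1}
    - {"x":0,"y":0,"z":-0.28,"yaw":0,"jaw":-1}
    - {"x":0,"y":0,"z":-0.28,"yaw":0,"jaw":-1}
    - {"x":0,"y":0,"z":-0.28,"yaw":0,"jaw":-1}

```text
time_s: 16.45
position: [0.4759, 0.1549, 0.2617]
eef_rot: [-180.0, -0.1, 180.0]
contact_force: [0.0, 0.5, -0.1]
width: 0.0939
grip_force: 0.0
```

```bash
python3 - <<'E'
from h import *
for i in range(5): f=env.grab_frame("side")[:,:,::-1].copy()
s=env.sense();print(s["time_s"],s["position"],s["contact_force"],s["width"])
b=cv2.imread("pics/side0.png")
for im in(b,f):
    g=cv2.cvtColor(im,cv2.COLOR_BGR2HSV)[150:200,270:300];m=cv2.inRange(g,(7,140,60),(17,255,255))
    k,l,st,ce=cv2.connectedComponentsWithStats(m);i=1+np.argmax(st[1:,4]);ys,xs=np.where(l==i)
    print(ce[i]+[270,150],st[i]+[270,150,0,0,0],np.polyfit(ys,xs,1))
E
```

```text
16.7 [0.47584202 0.15482976 0.26161631] [0.3962327  0.62259542 0.03482055] 0.09385012505419736
[283.21348315 173.37078652] [279 158   9  32 267] [ 0.02593403 12.60738456]
[283.28621908 174.22261484] [279 158  10  35 283] [ 0.02307605 12.72725682]
```

The handle blob matches the starting picture in position, height and slope, so the probe is home and upright and the gripper is clear. Handing in.

```bash
python3 -c "
from station import env
print(env.close_job())"
```

```text
the job is handed in; nothing more can be done
None
```

The red pad and then the blue pad were each pressed by an estimated 4–5 mm (from tip height and a rise of about 3 N), with no contact made on green or yellow; the probe is back upright and fully home in its stand, released, and the job was handed in at 16.7 s, with no verdict returned.

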